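# Index the filter wheel and lock it with its pin

### The arm

A 6-joint arm with a two-finger parallel gripper is mounted at the origin on the work surface. World frame = base frame: x ahead of the robot, y to its left, z up, the work surface at z = 0. Lengths are in mm, angles in rad, forces in N, time in s.
With the tool pointing down it reaches from about 350 to 875 mm from the base axis. Payload 4.2 kg.
Tool frame: the origin (TCP) lies midway between the tips of the shut fingers; the grasp point (between the pads) lies 19 mm behind it; z points along the fingers, y is the direction in which the jaws open and shut (so a half turn about z gives the same grasp; the last joint's range is limited). The gripper opens to 85 mm and grips with 20 to 120 N. Pads are 22 mm wide; open, the fingers measure 114 mm over their backs; the gripper's body (76 mm by 85 mm) begins 54 mm behind the grasp point. The pads swing forward as they close: fully open they stand 13 mm farther back than shut.
Start: joints at [1.436, 0.385, 0.008, 0, -1.194, -0.259], TCP at [239.779, 577.153, 231.312] pointing down, gripper open.
Joint ranges: [-3.14, 3.14], [-1.21, 2.06], [-1.07, 1.41], [-3.16, 2.05], [-2.99, -0.16], [-3.1, 3.1]. Speed limits (rad/s): [2.79, 2.79, 3.14, 3.14, 3.14, 3.14].

### API

Orientations are given as a unit quaternion [x, y, z, w].
In Python, from bench import arm gives the robot as it stands. The module is installed in compiled form; this text tells all that it offers.
- The arm moves only by the tool drive_tool, never from a script. Its argument "moves" is a list that holds one entry, the list of rows, each a list of 7 numbers: the opening, from 0 (shut) to 1 (fully open), then the shift along the tool's x, y, z in m, then the turn, a rotation vector about the tool's x, y, z in rad. In form: [[[hand, dx, dy, dz, wx, wy, wz], ...]]. A call has 1 to 20 rows; each row shifts and turns the pose as measured when the row begins, along the tool's axes as they then stand; what a row does not reach is not made up. A row lasts 1/10 s, in which the tool goes at most 50 mm and 8.59 degrees, less where a joint would pass 70% of its speed; a pose out of reach is approached as far as the arm can. A call with a gripper value outside its range is refused whole. The fingers move at their own pace and stop on an object; the grip force is fixed at half the most. Time passes only in rows, so rows that do not move let the fingers close. It gives the time, the measured TCP pose, the force and the opening at its end, in the units of the state.
- arm.read_state(): the state, without advancing time (a new reading comes with each control period).
- arm.get_image(name): name is "side" or "top"; returns (picture, depth): 384x512x3 uint8, red, green, blue; 384x512 float32, mm along the optical axis (not along the pixel's ray), 0 where there is no reading.
- arm.camera_params(name): a dict with "fov_y" (degrees; the focal length in pixels is half the picture's height over the tangent of half this angle, whatever the lens; pixels are square), "cx", "cy" (the principal point, pixels), "world_from_camera" (4x4, takes a point from camera to world coordinates). Camera axes: x right, y down, z forward; pixel columns grow to the right and rows downward; lengths in mm; the calibration is good to about 2 mm. A picture is of the moment at which its call begins. camera_params takes no time and is no camera call.
- arm.job_done(): hands the job in, once; it reports no verdict.
The state is a dict: "clock": time; "joints": joint angles; "joint_vel": joint speeds; "joint_efforts": joint torques, N m; "position": TCP position; "ee_rot": TCP orientation; "contact_force": force on the tool from outside, world axes, zero at the start; "wrist_torque": the same for the moment, N m; "gripper_width": finger opening in mm.
Only numpy, scipy, OpenCV 4.12 (cv2) and the standard library are available. Lean on these libraries where they do the work, as an engineer would, in place of code of your own. Each camera call takes 0.05 s, during which the arm holds its last target.

### The job

On the bench filter unit, turn the filter wheel counter-clockwise (seen from above) by its upright post until the square filter shows in the window of the cover arm, and lock it there with the round-headed index pin from the pin rack: the pin goes down through the guide bush and must drop into the wheel's rim notch until its head sits on the bush. The notch is found by feel: with the pin riding on the rim, turn the wheel on slowly until the pin drops, and do not force the wheel against the pin. Leave the bar-headed spare pin in the rack and everything else on the bench where it is.

Things in the scene. Friction and masses are not known exactly. Their poses are not given: they have to be found in the camera images.
- unit: Filter unit, fixed: round grey base (180 mm diameter, 12 mm high) under the wheel and, at its side, a pillar (89 to 125 mm from the axis) with a white cover arm (62 mm wide, top 44 mm above the bench) reaching inwards over the wheel's rim to 18 mm from the axis. Origin: on the bench, on the wheel's axis; x points along the arm to the pillar, z up.
- window (a point): Centre of the open 42 x 42 mm window in the cover arm, at the arm's top face, 45 mm from the wheel's axis and 44 mm above the bench.
- bush (a point): Centre of the mouth of the guide bush: a 34 mm square steel collar on the cover arm, 77 mm from the wheel's axis, outward of the window. Top 60 mm above the bench, bore 11.6 mm with a 3 mm chamfer at the mouth, going straight down 26 mm to just above the wheel's rim.
- wheel: Filter wheel, flat, 170 mm diameter, top 28 mm above the bench; turns about a vertical axis with steady friction (0.15 N m) and stays where left. Six filters 45 mm from the axis, one square, five round (17 mm). Origin on the axis, 16 mm up; x points to the square filter, z up. At the start the square filter is 54 to 100 degrees short of the window, to be turned counter-clockwise seen from above.
- rim (a point): Point on the rim's flat top right under the bush (fixed point, 77 mm from the axis, 28 mm up). The rim is a dark index ring, 12 mm thick, with six radial notches 11.6 mm wide, cut right through, nominally one in line with each filter. It is clamped on by hand: all notches are off by up to 13 degrees (0.22 rad) either way, differently each time, so it is found by feel.
- square_filter (a point): Centre of the top of the square filter (18 mm square, dark frame) on the wheel, 45 mm from the axis, 30 mm above the bench.
- post (a point): The wheel's upright black turning post, 14 mm diameter, standing up from the wheel's top (28 mm) to 73 mm above the bench, 58 mm from the axis, 230 degrees counter-clockwise from the square filter. This point is on its centre line, 56 mm above the bench.
- rack: White fixed pin rack, 50 x 110 x 45 mm (x, y, z), with two 11.6 mm bores 40 mm deep, 60 mm apart along its y axis, one pin in each. Origin: centre of its underside.
- pin: Steel index pin, 90 g: shank 10 mm diameter, 45 mm long, chamfered foot. Origin: centre of the foot; z up along the pin. Stands in either bore of the rack, foot 5 mm above the bench. In the bush it rides on the rim, foot 28 mm up; when a notch comes under it, it falls by its own weight to foot 15 mm up (head on the bush), and the wheel is stopped solid with about 2 degrees of play.
- pin_head (a point): Centre of the index pin's ROUND head (22 mm diameter, 28 mm high), 59 mm above its foot. Head from 50 to 78 mm above the bench in the rack, 73 to 101 mm riding on the rim, 60 to 88 mm when dropped home.
- spare: Spare pin in the rack's other bore, not to be used: steel, shank 10 mm diameter and 38 mm long, with a flat BAR head 10 x 34 x 22 mm. Origin: centre of the foot.
- tip_box: Bystander, to be left alone: closed pipette-tip box, 115 x 80 x 56 mm. Origin: centre of its underside.
- timer: Bystander, to be left alone: flat bench timer, 60 x 60 x 18 mm. Origin: centre of its underside.
- bottle: Bystander, to be left alone: white jar, 60 mm wide, 110 mm tall. Origin: centre of its underside.
- beaker: Bystander, to be left alone: glass cup, 68 mm wide, 90 mm tall. Origin: centre of its underside.
- pipette: Bystander, to be left alone: pipette lying down, about 230 mm long, 26 mm thick. Origin: centre of its underside.
- tube_rack: Bystander, to be left alone: white tube rack, 90 x 150 x 40 mm. Origin: centre of its underside.
- vial: Bystander, to be left alone: small amber vial, 28 mm wide, 50 mm tall. Origin: centre of its underside.

How it is judged (in metres and radians):
At the end, for the whole second after the job is handed in: The index pin stands upright (7 degrees) in the guide bush (within 5 mm), dropped into the notch with its head on the bush (foot 10 to 19 mm above the bench); the square filter shows in the window, its centre within 12.5 mm of the window's centre; pin and wheel at rest (z of pin in the frame of unit between 0.01 and 0.019 m and horizontal distance between pin and bush below 0.005 m and angle between pin's own z axis and vertical below 0.12 rad and horizontal distance between square_filter and window below 0.0125 m and linear speed of pin below 0.02 m/s and angular speed of wheel below 0.05 rad/s); the robot touches nothing.
It fails at once if the wheel is forced against the pin (more than 20 N between pin and wheel) (contact force between pin and wheel above 20 N).
It fails at once if the spare pin is pulled out or moved by more than 15 mm (distance of spare from where it was at the start of the episode above 0.015 m).
It fails at once if a bystander is moved by more than 20 mm (distance of any of tip_box, timer, bottle, beaker, pipette, tube_rack, vial from where it was at the start of the episode above 0.02 m).
It also fails if it takes over 69 s, if anything falls off the work surface, if the arm or the gripper's body presses on something with over 40 N, if the wrist force passes 120 N, or if a joint passes its speed limit or range.

## Working session

There is one attempt and no reset: what is moved stays moved. The work goes in short steps, Python scripts to look and compute and a tool call to move; the robot and the scene stay as the last step left them, time stands still between calls to the robot, and variables do not carry over. Pictures are saved under pics/ and viewed, and the job is handed in when it is done.

Besides the shell and the picture viewer there is one more tool, called after "Call:" as name([rows], argument=value, ...), one row to a line, values as JSON. drive_tool: Moves the arm, as the interface text tells. Its arguments: {"type":"object","properties":{"moves":{"type":"array","items":{"type":"array","items":{"type":"array","items":{"type":"number"}}}}},"required":["moves"]}

```bash
mkdir -p pics; ls; python3 - <<'E'
from bench import arm
import cv2,numpy as np
print(arm.read_state())
for n in ("side","top"):
    p,d=arm.get_image(n); cv2.imwrite(f"pics/{n}0.png",p[:,:,::-1]); np.savez(f"{n}0.npz",p=p,d=d)
    print(n,arm.camera_params(n),d.min(),d.max())
E
```

```text
pics
{'clock': 0.0, 'joints': array([ 1.43557875e+00,  3.85586085e-01,  6.63191893e-03, -5.26810648e-04,
       -1.19400104e+00, -2.58599216e-01]), 'joint_vel': array([-0.00128094,  0.00019682, -0.00132756, -0.00152311,  0.00100489,
        0.00185229]), 'joint_efforts': array([-7.94895714e-04, -3.92292452e+01,  1.88401330e+01,  4.18647632e+00,
       -4.64190845e-03, -2.61916909e-06]), 'position': array([239.57382643, 576.6279708 , 230.20201856]), 'ee_rot': array([ 9.80656482e-01, -1.95733591e-01, -1.77807335e-04,  1.09247926e-03]), 'contact_force': array([-0.59295865, -0.66858954,  1.34225103]), 'wrist_torque': array([-0.01326128,  0.0377351 , -0.02690199]), 'gripper_width': 85.30248879914633}
side {'fov_y': 49.861517801399266, 'cx': 257.8798506230418, 'cy': 188.3966913452939, 'world_from_camera': array([[ 9.56504685e-01, -1.33428235e-01,  2.59414137e-01,
         3.02557094e+02],
       [-2.91055540e-01, -4.96352612e-01,  8.17875759e-01,
        -8.48020007e+02],
       [ 1.96331656e-02, -8.57805917e-01, -5.13598625e-01,
         5.91036949e+02],
       [ 0.00000000e+00,  0.00000000e+00,  0.00000000e+00,
         1.00000000e+00]])} 0.0 3428.0447
top {'fov_y': 54.43810155562211, 'cx': 255.88486915144225, 'cy': 192.2820094658387, 'world_from_camera': array([[-2.45907199e-02, -9.88476214e-01,  1.49365559e-01,
         3.89995901e+02],
       [-9.99678688e-01,  2.52333158e-02,  2.40827800e-03,
         8.93840865e-01],
       [-6.14951382e-03, -1.49258344e-01, -9.88779111e-01,
         1.25259210e+03],
       [ 0.00000000e+00,  0.00000000e+00,  0.00000000e+00,
         1.00000000e+00]])} 0.0 2140.5706
```

View pics/side0.png

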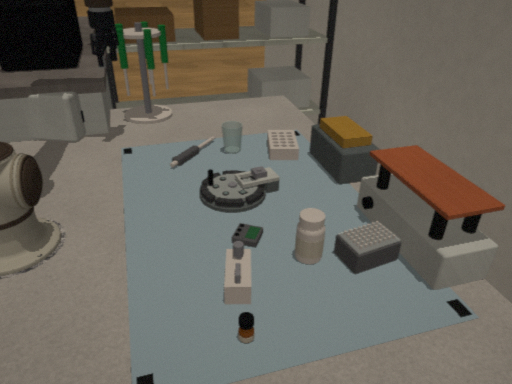

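View pics/top0.png

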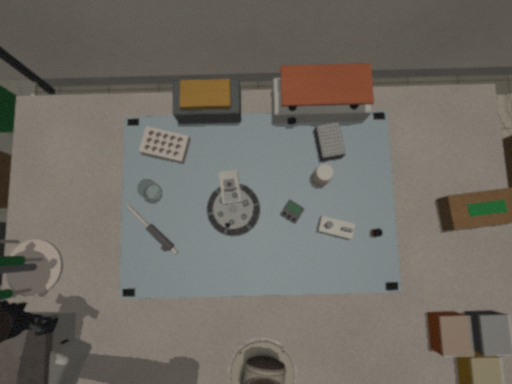

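```bash
cat > h.py <<'E'
import numpy as np,cv2
from bench import arm
P={n:arm.camera_params(n) for n in("side","top")}
F={n:192/np.tan(np.radians(P[n]["fov_y"])/2) for n in P}
def unproj(n,u,v,d):
    p=P[n];c=np.array([(u-p["cx"])/F[n]*d,(v-p["cy"])/F[n]*d,d,1.]);return (p["world_from_camera"]@c)[:3]
def onz(n,u,v,z):
    p=P[n];T=p["world_from_camera"];r=T[:3,:3]@np.array([(u-p["cx"])/F[n],(v-p["cy"])/F[n],1.]);o=T[:3,3]
    return o+r*(z-o[2])/r[2]
def proj(n,X):
    p=P[n];T=p["world_from_camera"];c=T[:3,:3].T@(np.array(X)-T[:3,3]);return np.array([c[0]/c[2]*F[n]+p["cx"],c[1]/c[2]*F[n]+p["cy"]])
def tri(a,b):
    A=[];B=[]
    for n,(u,v) in (("side",a),("top",b)):
        p=P[n];T=p["world_from_camera"];r=T[:3,:3]@np.array([(u-p["cx"])/F[n],(v-p["cy"])/F[n],1.]);r/=np.linalg.norm(r)
        M=np.eye(3)-np.outer(r,r);A.append(M);B.append(M@T[:3,3])
    X=np.linalg.solve(A[0]+A[1],B[0]+B[1]);return X
def crop(n,p,u0,v0,u1,v1,s,f):
    cv2.imwrite(f,cv2.resize(p[v0:v1,u0:u1,::-1],None,fx=s,fy=s,interpolation=cv2.INTER_CUBIC))
def grab(n):
    p,d=arm.get_image(n);return p,d
E
python3 - <<'E'
from h import *
t=np.load("top0.npz");s=np.load("side0.npz")
crop("top",t["p"],200,160,270,240,7,"pics/t_unit.png")
crop("top",t["p"],310,205,390,245,8,"pics/t_rack.png")
crop("side",s["p"],190,160,290,215,8,"pics/s_unit.png")
crop("side",s["p"],215,220,265,310,6,"pics/s_rack.png")
E
```

```text
(no output)
```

View pics/t_unit.png

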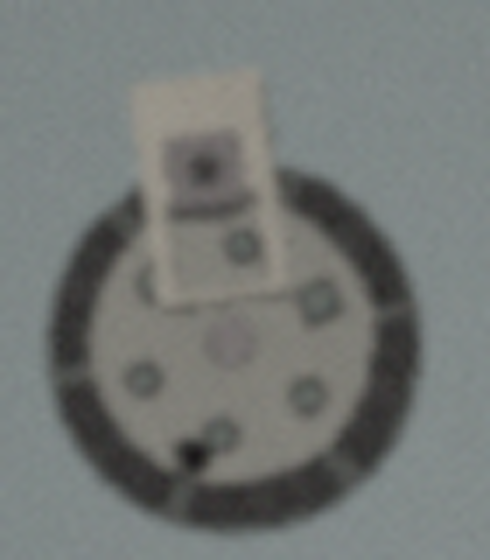

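View pics/t_rack.png

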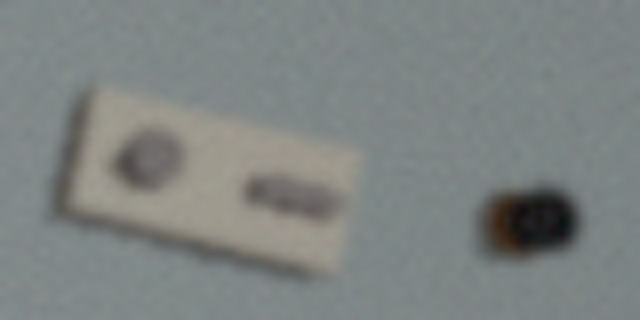

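View pics/s_unit.png

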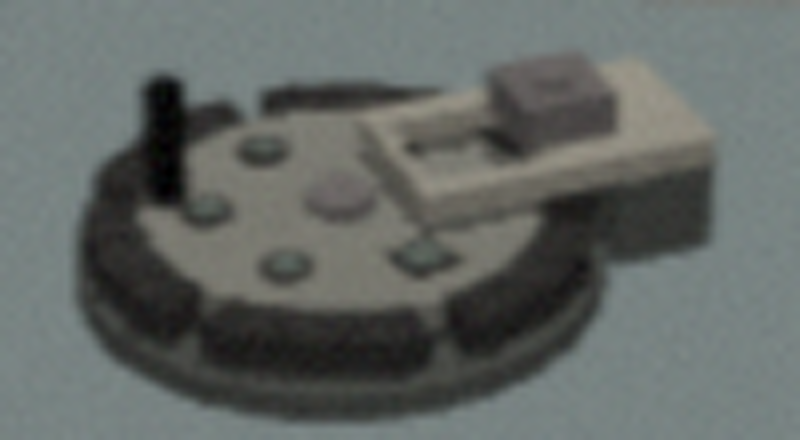

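View pics/s_rack.png

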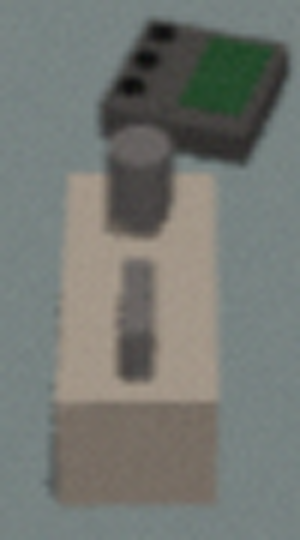

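```bash
python3 - <<'E'
from h import *
t=np.load("top0.npz");s=np.load("side0.npz")
c=lambda x,y,k,u0,v0:((x+.5)/k-.5+u0,(y+.5)/k-.5+v0)
T=lambda x,y:c(x,y,7,200,160); R=lambda x,y:c(x,y,8,310,205)
S=lambda x,y:c(x,y,8,190,160); Q=lambda x,y:c(x,y,6,215,220)
pairs=dict(bush=(S(552,83),T(204,168)),hub=(S(340,192),T(230,343)),sq=(S(424,254),T(321,300)),post=(S(163,82),T(193,455)),
 head=(Q(141,147),R(157,151)),bar=(Q(139,272),R(292,194)))
for k,(a,b) in pairs.items():
    X=tri(a,b); print(k,np.round(X,1),'res',np.round(proj("side",X)-a,2),np.round(proj("top",X)-b,2))
# depth heights in top
for n,z in (("top",t),("side",s)):
    for k,(a,b) in pairs.items():
        u,v=(a if n=="side" else b);d=z["d"][int(round(v))-1:int(round(v))+2,int(round(u))-1:int(round(u))+2]
        print(n,k,np.round(unproj(n,u,v,np.median(d)),1),np.ptp(d))
E
```

```text
bush [601.1  91.2  59.4] res [-0.02  0.  ] [ 0.   -0.02]
hub [523.4  81.9  33.5] res [-0.51  0.06] [ 0.06 -0.41]
sq [541.9  39.1  31.6] res [-0.15  0.02] [ 0.02 -0.12]
post [468.4  96.7  75.2] res [-0.4   0.04] [ 0.04 -0.33]
head [ 462.4 -224.    76.9] res [ 0.16 -0.02] [-0.01  0.1 ]
bar [ 446.2 -277.4   71.9] res [-0.72  0.1 ] [ 0.06 -0.43]
top bush [606.2  93.5  30.3] 32.460083
top hub [522.   82.1  34.1] 4.3481445
top sq [541.4  39.1  32.9] 7.5369873
top post [467.5  97.   72.4] 12.485107
top head [ 462.6 -223.7   79. ] 8.522827
top bar [ 445.  -278.    68.3] 7.4296875
side bush [603.1  97.2  56. ] 14.704468
side hub [524.4  80.2  34.5] 11.127808
side sq [543.5  43.7  28.7] 17.078491
side post [469.9  99.5  73.6] 167.74243
side head [ 461.6 -226.    78.6] 6.900879
side bar [ 449.1 -271.3   66.2] 8.918396
```

```bash
cat >> h.py <<'E'
def rotrows(p0,yaw0,p1,yaw1,n):
    """straight line, n rows; p mm, yaw deg of tool x; tool pointing down"""
    rows=[]
    p0=np.array(p0,float);p1=np.array(p1,float)
    for i in range(n):
        y=np.radians(yaw0+(yaw1-yaw0)*i/n)
        d=(p1-p0)/n/1000
        tx=np.array([np.cos(y),np.sin(y),0]);ty=np.array([np.sin(y),-np.cos(y),0])
        rows.append([round(float(v),4) for v in (d@tx,d@ty,-d[2])]+[round(-float(np.radians((yaw1-yaw0)/n)),4)])
    return rows
def yaw(s=None):
    from scipy.spatial.transform import Rotation as R
    s=s or arm.read_state();m=R.from_quat(s["ee_rot"]).as_matrix();return np.degrees(np.arctan2(m[1,0],m[0,0])),np.degrees(np.arccos(-m[2,2]))
E
python3 - <<'E'
from h import *
t=np.load("top0.npz")
p=t["p"].astype(np.uint8)
hub=np.array([523.5,82.,0])
# fit wheel circle: dark rim pixels
g=cv2.cvtColor(p,cv2.COLOR_RGB2GRAY).astype(np.float32)
# polar map at z=28
for hub in ([523.5,82.],):
    a=np.arange(0,360,1.0);r=np.arange(40,100,1.0)
    pol=np.zeros((len(r),len(a)),np.float32)
    mx=np.zeros((len(r),len(a)),np.float32);my=mx.copy()
    for i,rr in enumerate(r):
        for j,aa in enumerate(a):
            q=proj("top",[hub[0]+rr*np.cos(np.radians(aa)),hub[1]+rr*np.sin(np.radians(aa)),28]);mx[i,j],my[i,j]=q
    pol=cv2.remap(g,mx,my,cv2.INTER_CUBIC)
    np.save("pol.npy",pol)
    cv2.imwrite("pics/pol.png",cv2.resize(pol,None,fx=2,fy=5))
    # outer edge radius per angle -> centre correction
    prof=pol[(r>=74)&(r<=82)].mean(0)
    for j in range(0,360,3): print(int(a[j]),int(prof[j]),end=' | ')
# hub by outer rim: dark mask
m=((g<85)).astype(np.uint8);ys,xs=np.nonzero(m)
pts=np.array([onz("top",x,y,28)[:2] for x,y in zip(xs,ys)])
rr=np.hypot(*(pts-[523.5,82]).T);k=rr<95
print();
al=np.degrees(np.arctan2(*(pts-[523.5,82]).T[::-1]))%360
# outer edge via gradient
dp=np.diff(pol,axis=0);rs=r[:-1]+.5
sel=(rs>78)&(rs<95)
edge=rs[sel][np.argmax(dp[sel],0)]
ok=[j for j in range(360) if not(j<40 or j>330)]
A=np.c_[np.cos(np.radians(a[ok])),np.sin(np.radians(a[ok])),np.ones(len(ok))]
from scipy.optimize import least_squares
f=least_squares(lambda x:A@x-edge[ok],[0,0,85],loss='soft_l1');print("centre corr (outer edge)",f.x)
for n,X in (("bottle",(322,175)),("timer",(292,211)),("tip",(330,141)),("vial",(376,232)),("beaker",(151,192)),("pip",(160,236))):
    print(n,np.round(onz("top",*X,0 if n!="bottle" else 110)))
E
```

```text
0 105 | 3 94 | 6 78 | 9 78 | 12 89 | 15 104 | 18 109 | 21 126 | 24 142 | 27 142 | 30 122 | 33 83 | 36 67 | 39 77 | 42 74 | 45 61 | 48 50 | 51 50 | 54 54 | 57 55 | 60 53 | 63 54 | 66 56 | 69 59 | 72 58 | 75 54 | 78 51 | 81 52 | 84 53 | 87 52 | 90 52 | 93 53 | 96 60 | 99 76 | 102 77 | 105 61 | 108 51 | 111 52 | 114 53 | 117 53 | 120 51 | 123 50 | 126 53 | 129 57 | 132 54 | 135 50 | 138 51 | 141 52 | 144 54 | 147 53 | 150 51 | 153 50 | 156 55 | 159 75 | 162 78 | 165 63 | 168 53 | 171 51 | 174 53 | 177 52 | 180 50 | 183 52 | 186 54 | 189 57 | 192 58 | 195 53 | 198 49 | 201 53 | 204 56 | 207 53 | 210 52 | 213 54 | 216 65 | 219 78 | 222 75 | 225 61 | 228 51 | 231 51 | 234 53 | 237 54 | 240 51 | 243 51 | 246 55 | 249 58 | 252 56 | 255 56 | 258 49 | 261 51 | 264 54 | 267 54 | 270 51 | 273 52 | 276 63 | 279 77 | 282 66 | 285 52 | 288 48 | 291 51 | 294 51 | 297 52 | 300 49 | 303 51 | 306 54 | 309 57 | 312 56 | 315 55 | 318 49 | 321 51 | 324 51 | 327 52 | 330 51 | 333 54 | 336 69 | 339 79 | 342 96 | 345 126 | 348 138 | 351 138 | 354 127 | 357 113 | 
centre corr (outer edge) [-1.53613403 -1.38267605 87.3463725 ]
bottle [ 612. -203.  110.]
timer [ 512. -116.    0.]
tip [ 752. -257.    0.]
vial [ 435. -393.    0.]
beaker [589. 360.   0.]
pip [440. 328.   0.][ WARN:0@1.263] global loadsave.cpp:1063 imwrite_ Unsupported depth image for selected encoder is fallbacked to CV_8U.
```

View pics/pol.png

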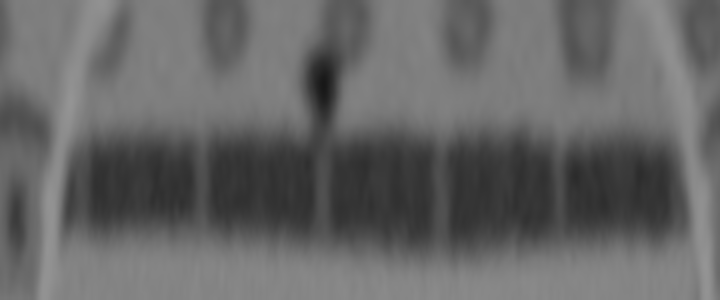

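```bash
python3 - <<'E'
from h import *
s=arm.read_state();print(yaw(s),s["position"])
for r in rotrows(s["position"],-22.6,[468,97,120],-16,14):print(r)
E
```

```text
(np.float64(-22.575440309994487), np.float64(0.1118918195656566)) [239.61763106 576.68234175 230.32723731]
[0.0282, 0.0254, 0.0079, -0.0082]
[0.028, 0.0256, 0.0079, -0.0082]
[0.0278, 0.0258, 0.0079, -0.0082]
[0.0276, 0.0261, 0.0079, -0.0082]
[0.0274, 0.0263, 0.0079, -0.0082]
[0.0272, 0.0265, 0.0079, -0.0082]
[0.0269, 0.0267, 0.0079, -0.0082]
[0.0267, 0.0269, 0.0079, -0.0082]
[0.0265, 0.0272, 0.0079, -0.0082]
[0.0263, 0.0274, 0.0079, -0.0082]
[0.026, 0.0276, 0.0079, -0.0082]
[0.0258, 0.0278, 0.0079, -0.0082]
[0.0256, 0.028, 0.0079, -0.0082]
[0.0254, 0.0282, 0.0079, -0.0082]
```

Call:
drive_tool([
  [[0.45,0.028,0.025,0.008,0,0,-0.008],[0.45,0.028,0.026,0.008,0,0,-0.008],[0.45,0.028,0.026,0.008,0,0,-0.008],[0.45,0.028,0.026,0.008,0,0,-0.008],[0.45,0.027,0.026,0.008,0,0,-0.008],[0.45,0.027,0.027,0.008,0,0,-0.008],[0.45,0.027,0.027,0.008,0,0,-0.008],[0.45,0.027,0.027,0.008,0,0,-0.008],[0.45,0.027,0.027,0.008,0,0,-0.008],[0.45,0.026,0.027,0.008,0,0,-0.008],[0.45,0.026,0.028,0.008,0,0,-0.008],[0.45,0.026,0.028,0.008,0,0,-0.008],[0.45,0.026,0.028,0.008,0,0,-0.008],[0.45,0.025,0.028,0.008,0,0,-0.008]],
])

```text
clock: 1.5
position: [473.2, 80.3, 111.3]
ee_rot: [0.991, -0.134, -0.002, 0.003]
contact_force: [0.8, 0.7, -0.4]
gripper_width: 38.2
```

```bash
python3 - <<'E'
from h import *
s=arm.read_state();print(s["clock"],yaw(s),s["position"],s["joint_vel"].round(3))
p,d=grab("side");crop("side",p,170,120,290,215,6,"pics/s1.png")
s=arm.read_state();print(s["clock"],yaw(s),s["position"],s["joint_vel"].round(3))
for r in rotrows(s["position"],yaw(s)[0],[468,97,42],-16,4):print(r)
E
```

```text
1.5 (np.float64(-15.351592787918042), np.float64(0.38657157156695504)) [473.22171405  80.28967553 111.29056415] [-0.864  0.26   0.11   0.01   0.157  0.935]
1.55 (np.float64(-15.596238544308038), np.float64(0.5911982440134868)) [473.52774031  76.50692488 109.74425402] [ 0.082 -0.022 -0.021 -0.02  -0.028 -0.168]
[-0.0027, -0.0046, 0.0169, 0.0018]
[-0.0027, -0.0046, 0.0169, 0.0018]
[-0.0027, -0.0046, 0.0169, 0.0018]
[-0.0027, -0.0045, 0.0169, 0.0018]
```

View pics/s1.png

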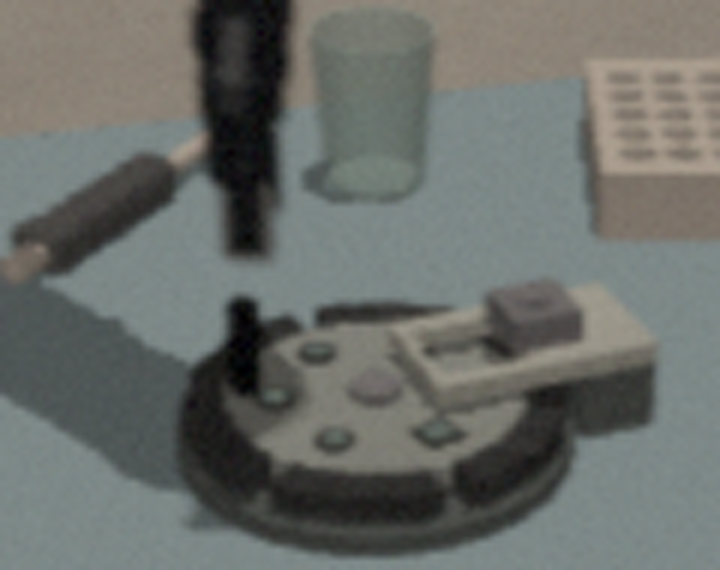

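Call:
drive_tool([
  [[0.45,-0.006,-0.01,0,0,0,0],[0.45,-0.005,-0.008,0,0,0,0],[0.45,0,0,0,0,0,0]],
])

```text
clock: 1.85
position: [467.2, 95.7, 108.3]
ee_rot: [0.99, -0.138, -0.004, 0.005]
contact_force: [0.7, -0.1, 0.2]
gripper_width: 38.2
```

Call:
drive_tool([
  [[0.45,0,0,0.015,0,0,0],[0.45,0,0,0.015,0,0,0],[0.45,0,0,0.015,0,0,0],[0.45,0,0,0.012,0,0,0],[0.45,0,0,0.005,0,0,0],[0.45,0,0,0,0,0,0]],
])

```text
clock: 2.45
position: [466.1, 103.5, 46.9]
ee_rot: [0.991, -0.131, -0.002, 0.003]
contact_force: [0.9, -0.7, 0.6]
gripper_width: 38.6
```

```bash
python3 - <<'E'
from h import *
p,d=grab("side");crop("side",p,190,140,290,215,7,"pics/s2.png")
s=arm.read_state();print(s["clock"],yaw(s),s["position"],s["joint_vel"].round(3),s["contact_force"])
E
```

```text
2.5 (np.float64(-15.024677515260375), np.float64(0.35923024458014163)) [466.4576042  103.52073664  47.25763807] [-0.011 -0.013  0.01   0.003 -0.004 -0.   ] [ 0.67202647  0.17190499 -0.30030217]
```

View pics/s2.png

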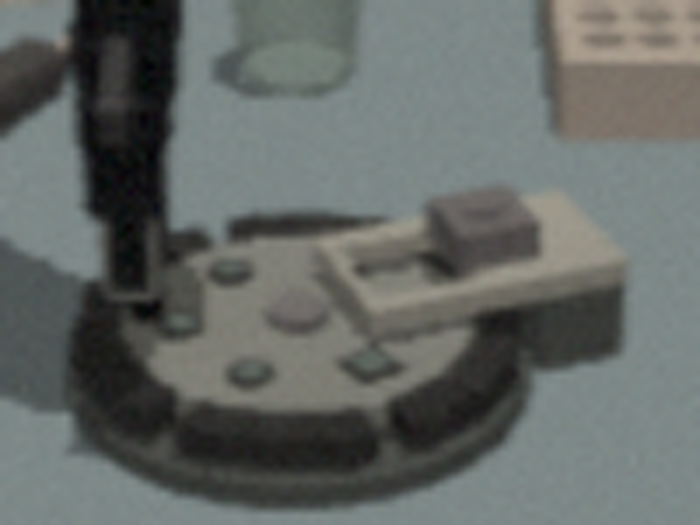

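Call:
drive_tool([
  [[0.45,0.0003,0.0036,0.0005,0,0,-0.061],[0.45,0.0003,0.0036,0.0005,0,0,-0.061],[0.45,0.0003,0.0036,0.0005,0,0,-0.061],[0.45,0.0003,0.0036,0.0005,0,0,-0.061],[0.45,0.0003,0.0036,0.0005,0,0,-0.061],[0.45,0.0003,0.0036,0.0005,0,0,-0.061],[0.45,0.0003,0.0036,0.0005,0,0,-0.061],[0.45,0.0003,0.0036,0.0005,0,0,-0.061],[0.45,0.0001,0.0036,0,0,0,-0.061],[0.45,0.0001,0.0036,0,0,0,-0.061],[0.45,0,0,0,0,0,0]],
])

```text
clock: 3.6
position: [470.2, 74.7, 50.4]
ee_rot: [0.982, 0.189, 0.003, -0.002]
contact_force: [-0.2, -0.2, 0.6]
gripper_width: 38.2
```

```bash
cat >> h.py <<'E'
def pol():
    s=arm.read_state();p=s["position"];v=p[:2]-[522.8,81.3]
    print("t",round(s["clock"],2),"pos",p.round(1),"yaw/tilt",np.round(yaw(s),2),"r",round(np.hypot(*v),1),"ang",round(np.degrees(np.arctan2(v[1],v[0]))%360,1),"F",s["contact_force"].round(2),"T",s["wrist_torque"].round(2),"w",round(s["gripper_width"],1))
E
python3 -c "
from h import *
pol()"
```

```text
t 3.6 pos [470.2  74.7  50.4] yaw/tilt [21.73  0.4 ] r 53.0 ang 187.2 F [-0.15 -0.16  0.57] T [-0.02  0.02  0.03] w 38.2
```

```bash
cat >> h.py <<'E'
def arc(ang1,r1,z1,yaw1,n):
    s=arm.read_state();p=s["position"];v=p[:2]-[522.8,81.3];r0=np.hypot(*v);a0=np.degrees(np.arctan2(v[1],v[0]))%360;y0=yaw(s)[0]
    P=lambda f:np.array([522.8+(r0+(r1-r0)*f)*np.cos(np.radians(a0+(ang1-a0)*f)),81.3+(r0+(r1-r0)*f)*np.sin(np.radians(a0+(ang1-a0)*f)),p[2]+(z1-p[2])*f])
    for i in range(n):
        y=np.radians(y0+(yaw1-y0)*i/n);d=(P((i+1)/n)-P(i/n))/1000
        tx=np.array([np.cos(y),np.sin(y),0]);ty=np.array([np.sin(y),-np.cos(y),0])
        print(np.round([d@tx,d@ty,-d[2],-np.radians((yaw1-y0)/n)],4))
E
python3 -c "
from h import *
p,d=grab('side');crop('side',p,190,140,290,215,7,'pics/s3.png')
pol();arc(220,59,43,40,10)"
```

```text
t 3.65 pos [470.4  74.8  50.5] yaw/tilt [21.68  0.43] r 52.8 ang 187.0 F [0.35 0.36 0.1 ] T [0.02 0.03 0.03] w 38.6
[-0.0013  0.0028  0.0008 -0.032 ]
[-0.0012  0.0029  0.0008 -0.032 ]
[-0.0012  0.003   0.0008 -0.032 ]
[-0.0011  0.003   0.0008 -0.032 ]
[-0.001   0.0031  0.0008 -0.032 ]
[-0.0009  0.0032  0.0008 -0.032 ]
[-0.0009  0.0032  0.0008 -0.032 ]
[-0.0008  0.0033  0.0008 -0.032 ]
[-0.0007  0.0033  0.0008 -0.032 ]
[-0.0006  0.0034  0.0008 -0.032 ]
```

View pics/s3.png

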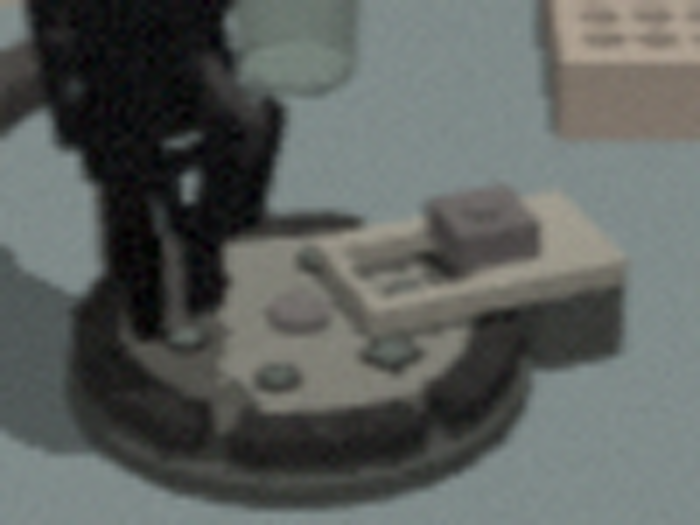

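Call:
drive_tool([
  [[0.45,-0.0013,0.0032,0.0015,0,0,-0.03],[0.45,-0.0013,0.0032,0.0015,0,0,-0.03],[0.45,-0.0013,0.0032,0.0015,0,0,-0.03],[0.45,-0.0013,0.0032,0.0015,0,0,-0.03],[0.45,-0.0012,0.0033,0.0015,0,0,-0.03],[0.45,-0.001,0.0034,0.0015,0,0,-0.03],[0.45,-0.001,0.0034,0.0015,0,0,-0.03],[0.45,-0.001,0.0034,0.0015,0,0,-0.03],[0.45,-0.001,0.0035,0.0015,0,0,-0.03],[0.45,-0.001,0.0035,0.0015,0,0,-0.03]],
])

```text
clock: 4.65
position: [480.5, 47.5, 43.5]
ee_rot: [0.942, 0.335, 0.011, -0.004]
contact_force: [-2.4, 2.2, 2.3]
gripper_width: 38.3
```

```bash
python3 -c "
from h import *
pol();arc(248,59,43,65,10)"
```

```text
t 4.65 pos [480.5  47.5  43.5] yaw/tilt [39.1   1.36] r 54.1 ang 218.6 F [-2.35  2.18  2.29] T [ 0.75  0.61 -0.01] w 38.3
[-0.0004  0.0028  0.0001 -0.0452]
[-0.0004  0.0028  0.0001 -0.0452]
[-0.0004  0.0029  0.0001 -0.0452]
[-0.0004  0.0029  0.0001 -0.0452]
[-0.0004  0.0029  0.0001 -0.0452]
[-0.0003  0.0029  0.0001 -0.0452]
[-0.0003  0.003   0.0001 -0.0452]
[-0.0003  0.003   0.0001 -0.0452]
[-0.0003  0.003   0.0001 -0.0452]
[-0.0003  0.003   0.0001 -0.0452]
```

Call:
drive_tool([
  [[0.45,-0.001,0.003,0.0005,0,0,-0.043],[0.45,-0.001,0.003,0.0005,0,0,-0.043],[0.45,-0.001,0.003,0.0005,0,0,-0.043],[0.45,-0.001,0.003,0.0005,0,0,-0.043],[0.45,-0.001,0.003,0.0005,0,0,-0.043],[0.45,-0.001,0.003,0.0005,0,0,-0.043],[0.45,-0.001,0.003,0.0005,0,0,-0.043],[0.45,-0.001,0.003,0.0005,0,0,-0.043],[0.45,0,0,0,0,0,0]],
])

```text
clock: 5.55
position: [496.8, 31.2, 44.2]
ee_rot: [0.87, 0.493, 0.019, -0.002]
contact_force: [-1.1, 1.0, 0.3]
gripper_width: 38.2
```

```bash
python3 -c "
from h import *
p,d=grab('side');crop('side',p,190,140,290,215,7,'pics/s4.png')
pol()
p,d=grab('top');crop('top',p,200,160,270,240,7,'pics/t4.png')
"
```

```text
t 5.6 pos [496.8  31.3  44.3] yaw/tilt [59.03  2.15] r 56.4 ang 242.6 F [-0.48 -0.63  0.46] T [-0.05  0.08  0.06] w 38.8
```

View pics/s4.png

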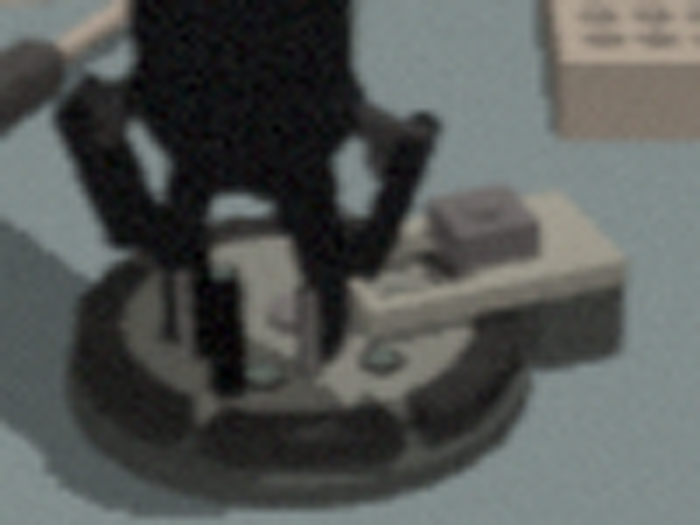

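View pics/t4.png

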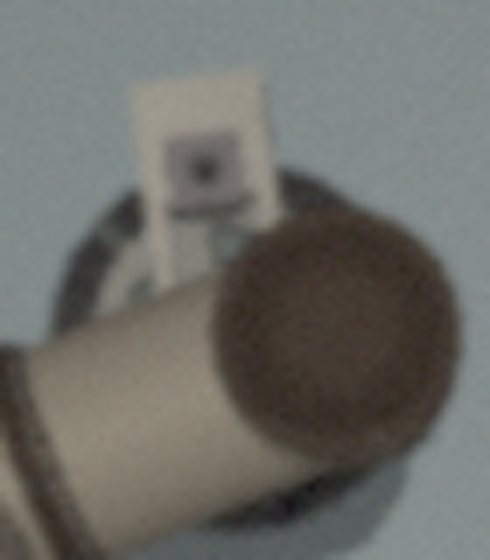

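```bash
python3 -c "
from h import *
for (x,y) in ((402,425),(412,405),(200,405),(207,395)):
    X=onz('side',190+(x+.5)/7-.5,140+(y+.5)/7-.5,28);v=X[:2]-[522.8,81.3];print(X.round(),np.hypot(*v),np.degrees(np.arctan2(v[1],v[0]))%360)
arc(254.5,57.5,43,67,5)
"
```

```text
[543.  -0.  28.] 84.11729009094077 284.10278490472433
[550.  12.  28.] 74.77983010715295 291.72433134444964
[476.  32.  28.] 68.04223575369366 226.42467635464476
[480.  38.  28.] 60.955200187687375 225.16840495271921
[-0.      0.0024  0.0002 -0.0278]
[ 0.      0.0024  0.0002 -0.0278]
[ 0.0001  0.0024  0.0002 -0.0278]
[ 0.0001  0.0024  0.0002 -0.0278]
[ 0.0001  0.0024  0.0002 -0.0278]
```

Call:
drive_tool([
  [[0.45,0,0.0025,0.0002,0,0,-0.026],[0.45,0,0.0025,0.0002,0,0,-0.026],[0.45,0,0.0025,0.0002,0,0,-0.026],[0.45,0,0.0025,0.0002,0,0,-0.026],[0.45,0,0.0022,0.0002,0,0,-0.026],[0.45,0,0,0,0,0,0]],
])

```text
clock: 6.25
position: [506.0, 26.1, 44.2]
ee_rot: [0.835, 0.55, 0.017, -0.002]
contact_force: [-0.4, -1.0, 0.3]
gripper_width: 38.4
```

```bash
python3 -c "
from h import *
pol()
"
```

```text
t 6.25 pos [506.   26.1  44.2] yaw/tilt [66.82  1.99] r 57.7 ang 253.0 F [-0.44 -1.    0.31] T [-0.04  0.04 -0.02] w 38.4
```

Call:
drive_tool([
  [[0.45,0,-0.006,0,0,0,0],[0.45,0,-0.001,-0.015,0,0,0],[0.45,0,0,-0.03,0,0,0],[0.45,0,0,-0.03,0,0,0],[0.8,0,0,-0.02,0,0,0],[1,0,0,0,0,0,0]],
])

```text
clock: 6.85
position: [494.8, 26.5, 141.4]
ee_rot: [0.835, 0.55, 0.016, -0.002]
contact_force: [0.6, 0.6, 0.3]
gripper_width: 66.2
```

```bash
python3 - <<'E'
from h import *
p,d=grab('side');crop('side',p,190,140,290,215,7,'pics/s5.png')
pol()
s=arm.read_state()
for r in rotrows(s["position"],yaw(s)[0],[462.5,-224,140],-107,20)[::4]:print(r)
E
```

```text
t 6.9 pos [493.9  26.4 140. ] yaw/tilt [66.67  1.71] r 62.1 ang 242.2 F [-1.15 -0.34 -0.2 ] T [-0.07  0.05  0.06] w 72.9
[-0.0121, 0.0035, -0.0, 0.1516]
[-0.008, 0.0098, -0.0, 0.1516]
[-0.001, 0.0126, -0.0, 0.1516]
[0.0064, 0.0109, -0.0, 0.1516]
[0.0114, 0.0053, -0.0, 0.1516]
```

View pics/s5.png

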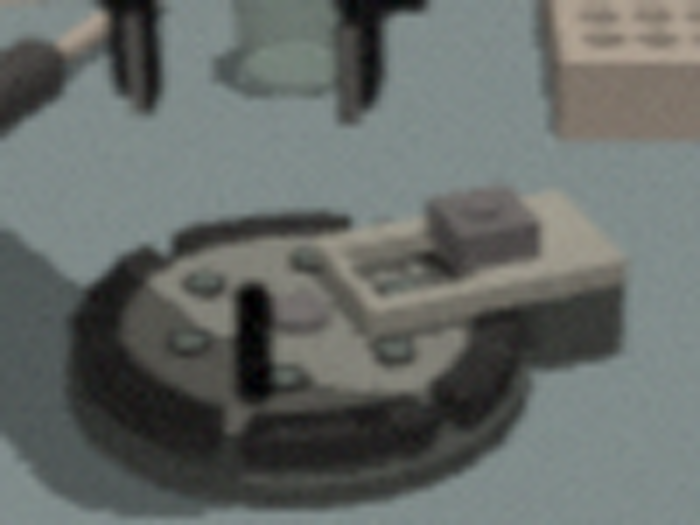

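```bash
cat >> h.py <<'E'
def tiltfix():
    from scipy.spatial.transform import Rotation as R
    m=R.from_quat(arm.read_state()["ee_rot"]).as_matrix();zt=m.T@np.array([0,0,-1.]);return np.round(np.cross([0,0,1],zt),4)
E
python3 -c "
from h import *
for (x,y,z) in ((232,418,28),(440,393,28),(163,250,28),(255,290,73)):
    X=onz('side',190+(x+.5)/7-.5,140+(y+.5)/7-.5,z);v=X[:2]-[522.8,81.3];print(X.round(),np.hypot(*v),np.degrees(np.arctan2(v[1],v[0]))%360)
print(tiltfix())
"
```

```text
[485.  20.  28.] 71.63211770704103 238.31780678822744
[563.  17.  28.] 75.56373388457777 301.8580186416533
[486. 149.  28.] 77.24250320682034 118.23057353277322
[497.  32.  73.] 55.20476908581173 242.6214983927332
[ 0.0122 -0.0272  0.    ]
```

Call:
drive_tool([
  [[1,-0.03,0.0088,0,0,0,0],[1,-0.03,0.0088,0,0,0,0],[1,-0.03,0.0088,0,0,0,0],[1,-0.03,0.0088,0,0,0,0],[1,-0.03,0.0088,0,0,0,0],[1,-0.03,0.0088,0,0,0,0],[1,-0.03,0.0088,0,0,0,0],[1,-0.02,0.006,0,0.012,-0.027,0]],
])

```text
clock: 7.7
position: [457.4, -216.7, 124.4]
ee_rot: [0.835, 0.551, -0.006, -0.005]
contact_force: [-0.3, 0.5, 0.5]
gripper_width: 85.2
```

Call:
drive_tool([
  [[1,0,0,0,0,0,0.14],[1,0,0,0,0,0,0.14],[1,0,0,0,0,0,0.14],[1,0,0,0,0,0,0.14],[1,0,0,0,0,0,0.14],[1,0,0,0,0,0,0.14],[1,0,0,0,0,0,0.14],[1,0,0,0,0,0,0.14],[1,0,0,0,0,0,0.14],[1,0,0,0,0,0,0.14],[1,0,0,0,0,0,0.14],[1,0,0,0,0,0,0.14],[1,0,0,0,0,0,0.14],[1,0,0,0,0,0,0.14],[1,0,0,0,0,0,0.14],[1,0,0,0,0,0,0.14],[1,0,0,0,0,0,0.14],[1,0,0,0,0,0,0.14],[1,0,0,0,0,0,0.14],[1,0,0,0,0,0,0.14]],
])

```text
clock: 9.7
position: [434.3, -213.5, 91.9]
ee_rot: [-0.634, 0.772, 0.03, -0.025]
contact_force: [-0.5, -0.3, -0.1]
gripper_width: 85.3
```

```bash
python3 -c "
from h import *
pol();print(tiltfix(),arm.read_state()['joints'].round(2))
s=arm.read_state()
for r in rotrows(s['position'],yaw(s)[0],[462.5,-224,110],-107,4):print(r)
"
```

```text
t 9.7 pos [ 434.3 -213.5   91.9] yaw/tilt [-101.25    4.43] r 307.8 ang 253.3 F [-0.54 -0.33 -0.13] T [-0.   -0.18 -0.03] w 85.3
[ 0.0773 -0.001   0.    ] [-0.12  0.34 -0.46 -0.01 -0.84 -0.07]
[0.0012, -0.0074, -0.0045, 0.0251]
[0.001, -0.0075, -0.0045, 0.0251]
[0.0008, -0.0075, -0.0045, 0.0251]
[0.0006, -0.0075, -0.0045, 0.0251]
```

Call:
drive_tool([
  [[1,0.001,-0.0075,-0.006,0.02,0,0.026],[1,0.001,-0.0075,-0.006,0.02,0,0.025],[1,0.001,-0.0075,-0.006,0.02,0,0.025],[1,0.001,-0.0065,-0.005,0.017,0,0.02],[1,0,0,0,0,0,0]],
])

```text
clock: 10.2
position: [460.9, -224.0, 109.7]
ee_rot: [-0.593, 0.805, 0.0, -0.004]
contact_force: [-0.4, -0.0, -0.5]
gripper_width: 85.4
```

```bash
python3 -c "
from h import *
pol();print(tiltfix())
p,d=grab('side');crop('side',p,190,190,290,310,5,'pics/s6.png')
s=arm.read_state()
for r in rotrows(s['position'],yaw(s)[0],[462.5,-224,110],-107,4):print(r)
"
```

```text
t 10.2 pos [ 460.9 -224.   109.7] yaw/tilt [-107.26    0.44] r 311.5 ang 258.5 F [-0.38 -0.01 -0.46] T [ 0.04 -0.03  0.  ] w 85.4
[ 0.0051 -0.0058  0.    ]
[-0.0001, -0.0005, -0.0002, -0.0011]
[-0.0001, -0.0005, -0.0002, -0.0011]
[-0.0001, -0.0005, -0.0002, -0.0011]
[-0.0001, -0.0005, -0.0002, -0.0011]
```

View pics/s6.png

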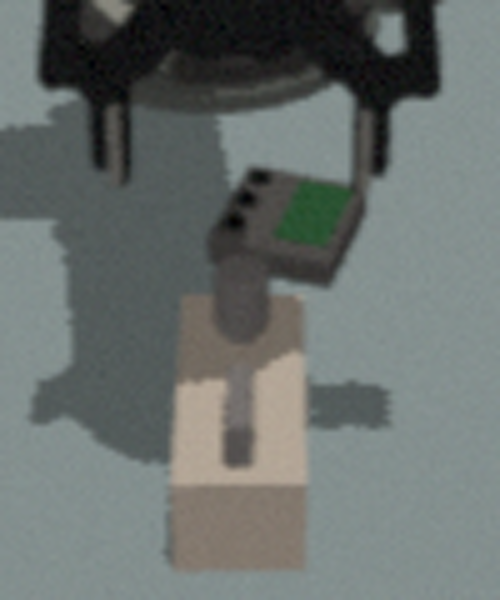

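Call:
drive_tool([
  [[1,0,-0.0015,0.015,0.003,-0.003,0],[1,0,0,0.015,0,0,0],[1,0,0,0.015,0,0,0],[1,0,0,0.01,0,0,0],[1,0,0,0.002,0,0,0],[1,0,0,0,0,0,0]],
])

```text
clock: 10.85
position: [461.4, -224.3, 50.8]
ee_rot: [-0.593, 0.805, 0.0, -0.002]
contact_force: [0.3, -0.8, 0.1]
gripper_width: 85.7
```

```bash
python3 -c "
from h import *
pol();print(tiltfix())
s=arm.read_state()
for r in rotrows(s['position'],yaw(s)[0],[462.5,-224,50],-107,1):print(r)
"
```

```text
t 10.85 pos [ 461.4 -224.3   50.8] yaw/tilt [-107.24    0.18] r 311.8 ang 258.6 F [ 0.29 -0.84  0.09] T [-0.01 -0.03  0.02] w 85.7
[ 0.0023 -0.0022  0.    ]
[-0.0007, -0.0009, 0.0008, -0.0041]
```

Close on the head.

Call:
drive_tool([
  [[0,0,-0.001,0,0,0,0],[0,0,0,0,0,0,0],[0,0,0,0,0,0,0],[0,0,0,0,0,0,0],[0,0,0,0,0,0,0],[0,0,0,0,0,0,0]],
])

```text
clock: 11.45
position: [462.6, -224.7, 53.2]
ee_rot: [-0.593, 0.805, -0.0, -0.001]
contact_force: [-0.3, 0.1, -1.2]
gripper_width: 20.1
```

```bash
python3 -c "
from h import *
pol();print(tiltfix())
"
```

```text
t 11.45 pos [ 462.6 -224.7   53.2] yaw/tilt [-107.22    0.13] r 311.9 ang 258.9 F [-0.29  0.08 -1.23] T [ 0.04 -0.03 -0.05] w 20.1
[ 0.0008 -0.002   0.    ]
```

Call:
drive_tool([
  [[0,0,0,-0.01,0,0,0],[0,0,0,-0.02,0,0,0],[0,0,0,-0.02,0,0,0],[0,0,0,-0.02,0,0,0],[0,0,0,-0.01,0,0,0],[0,0,0,0,0,0,0]],
])

```text
clock: 12.05
position: [464.1, -224.8, 138.0]
ee_rot: [-0.593, 0.805, -0.002, 0.0]
contact_force: [0.3, -0.6, -0.9]
gripper_width: 20.0
```

```bash
python3 -c "
from h import *
pol();print(tiltfix())
p,d=grab('side');crop('side',p,190,170,290,290,5,'pics/s7.png')
"
```

```text
t 12.05 pos [ 464.1 -224.8  138. ] yaw/tilt [-107.22    0.2 ] r 311.7 ang 259.1 F [ 0.32 -0.57 -0.86] T [ 0.02 -0.04 -0.01] w 20.0
[-0.0031 -0.0016  0.    ]
```

View pics/s7.png

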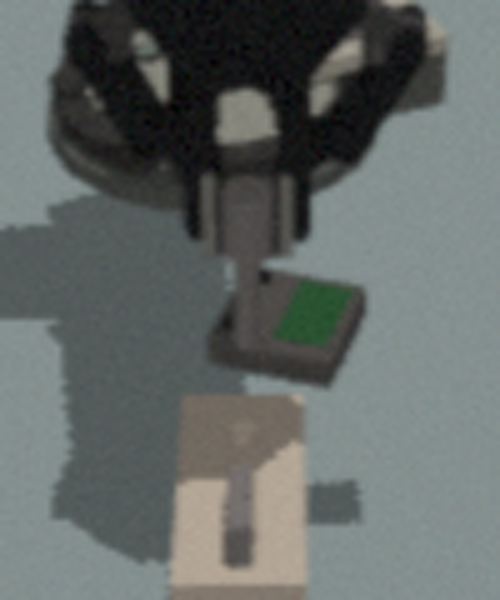

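Call:
drive_tool([
  [[0,-0.015,-0.0018,0,0,0,0],[0,-0.03,-0.0035,0,0,0,0],[0,-0.03,-0.0035,0,0,0,0],[0,-0.03,-0.0035,0,0,0,0],[0,-0.03,-0.0035,0,0,0,0],[0,-0.03,-0.0035,0,0,0,0],[0,-0.03,-0.0035,0,0,0,0],[0,-0.03,-0.0035,0,0,0,0],[0,-0.03,-0.0035,0,0,0,0],[0,-0.03,-0.0035,0,0,0,0],[0,-0.015,-0.002,0,0,0,0],[0,-0.005,0,0,0,0,0],[0,0,0,0,0,0,0]],
])

```text
clock: 13.4
position: [585.5, 74.5, 119.6]
ee_rot: [-0.593, 0.805, 0.006, -0.012]
contact_force: [-0.7, -0.3, -1.5]
gripper_width: 20.2
```

```bash
python3 -c "
from h import *
pol();print(tiltfix())
s=arm.read_state()
for r in rotrows(s['position'],yaw(s)[0],[601,91.2,125],-107,4):print(r)
"
```

```text
t 13.4 pos [585.5  74.5 119.6] yaw/tilt [-107.27    1.5 ] r 63.0 ang 353.8 F [-0.74 -0.26 -1.48] T [-0.07 -0.03  0.03] w 20.2
[ 0.0232 -0.0123  0.    ]
[-0.0051, -0.0025, -0.0013, -0.0012]
[-0.0051, -0.0025, -0.0013, -0.0012]
[-0.0051, -0.0025, -0.0013, -0.0012]
[-0.0051, -0.0025, -0.0013, -0.0012]
```

Call:
drive_tool([
  [[0,-0.005,-0.0025,-0.002,0.007,-0.004,0],[0,-0.005,-0.0025,-0.002,0.007,-0.004,0],[0,-0.005,-0.0025,-0.001,0.007,-0.004,0],[0,-0.0045,-0.0025,0,0.002,0,0],[0,0,0,0,0,0,0]],
])

```text
clock: 13.9
position: [600.8, 88.0, 124.9]
ee_rot: [-0.591, 0.807, -0.0, 0.0]
contact_force: [0.0, -0.8, -1.1]
gripper_width: 20.2
```

```bash
python3 -c "
from h import *
pol();print(tiltfix())
p,d=grab('side');crop('side',p,220,110,300,210,6,'pics/s8.png');np.savez('side8.npz',p=p,d=d)
s=arm.read_state()
for r in rotrows(s['position'],yaw(s)[0],[601,91.2,125],-107,2):print(r)
"
```

```text
t 13.9 pos [600.8  88.  124.9] yaw/tilt [-1.0753e+02  4.0000e-02] r 78.2 ang 4.9 F [ 0.01 -0.78 -1.07] T [-0.03  0.04 -0.  ] w 20.2
[-0.0007  0.      0.    ]
[-0.0017, 0.0003, -0.0001, -0.0047]
[-0.0017, 0.0003, -0.0001, -0.0047]
```

View pics/s8.png

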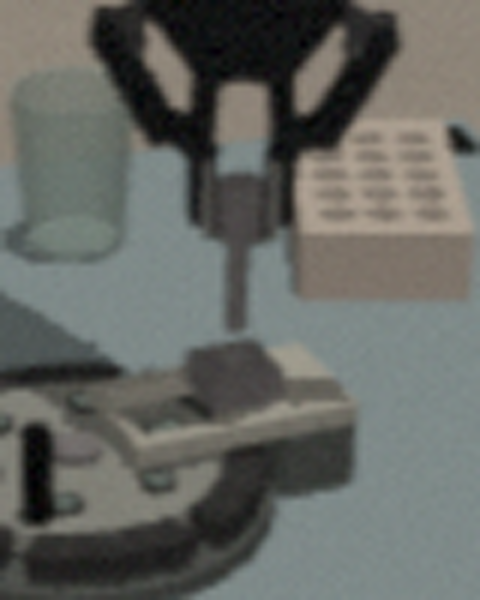

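```bash
python3 -c "
from h import *
print(proj('side',[600.8,88,76.9]), (220+236.5/6-.5,110+328/6-.5))
print(proj('side',[601.1,91.2,59.4]), proj('side',[600.8,88,121.9]),proj('side',[600.8,88,149.9]))
print(onz('side',220+236.5/6-.5,110+328/6-.5,76.9))
s=np.load('side0.npz')['p'];e=np.load('side8.npz')['p']
# bush collar outline in side0
crop('side',s,243,160,273,185,20,'pics/s_bush.png')
crop('side',e,243,130,273,170,15,'pics/s_pin.png')
t=np.load('top0.npz')['p'];crop('top',t,215,168,245,200,18,'pics/t_bush.png')
"
```

```text
[258.90327281 164.75497374] (258.9166666666667, 164.16666666666666)
[258.52777817 169.94343985] [259.26178429 149.540366  ] [259.49267836 139.74162073]
[601.83238685  91.24424119  76.9       ]
```

View pics/s_bush.png

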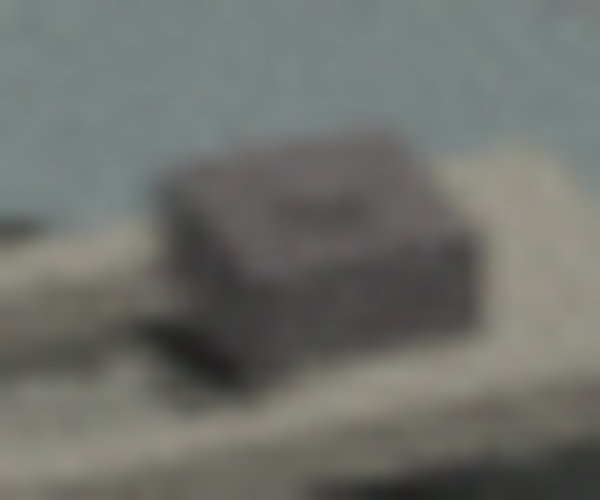

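View pics/s_pin.png

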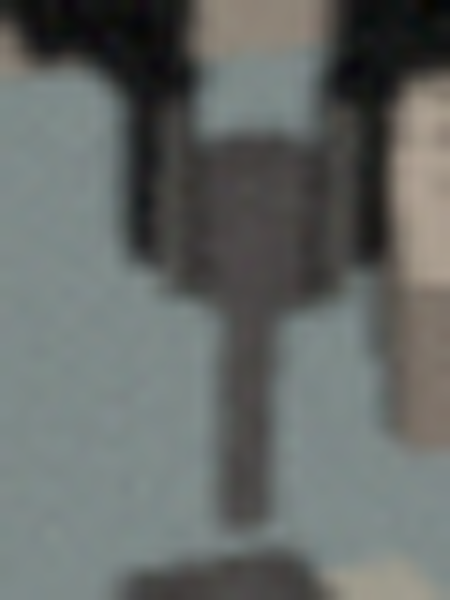

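View pics/t_bush.png

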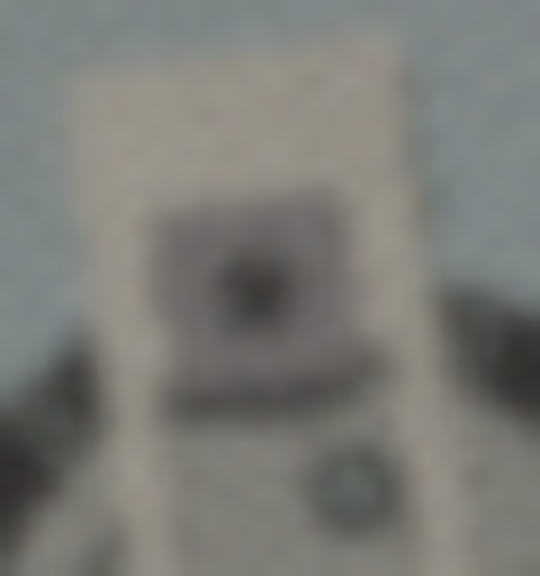

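Call:
drive_tool([
  [[0,-0.002,0.0003,0.003,0,0,0],[0,-0.001,0.0002,0.004,0,0,0],[0,0,0,0.003,0,0,0],[0,0,0,0,0,0,0]],
])

```text
clock: 14.35
position: [600.4, 90.5, 113.7]
ee_rot: [-0.591, 0.807, 0.0, -0.0]
contact_force: [-0.0, -0.3, -0.7]
gripper_width: 19.8
```

```bash
python3 -c "
from h import *
pol();print(tiltfix())
s=arm.read_state()
for r in rotrows(s['position'],yaw(s)[0],[601.3,91.,110],-107.5,1):print(r)
"
```

```text
t 14.35 pos [600.4  90.5 113.7] yaw/tilt [-1.0758e+02  5.0000e-02] r 78.1 ang 6.8 F [-0.03 -0.35 -0.74] T [-0.08  0.02  0.04] w 19.8
[ 0.0007 -0.0007  0.    ]
[-0.0007, -0.0007, 0.0037, -0.0014]
```

Foot ~65.5. Go in gently.

Call:
drive_tool([
  [[0,-0.0006,-0.0007,0.003,0,0,0],[0,0,0,0.003,0,0,0],[0,0,0,0.003,0,0,0],[0,0,0,0.002,0,0,0],[0,0,0,0,0,0,0]],
])

```text
clock: 14.85
position: [601.1, 90.8, 101.3]
ee_rot: [-0.591, 0.807, 0.0, -0.001]
contact_force: [-0.4, 0.3, -1.0]
gripper_width: 20.0
```

```bash
python3 -c "
from h import *
pol();print(tiltfix())
p,d=grab('side');crop('side',p,220,110,300,210,6,'pics/s9.png')
"
```

```text
t 14.85 pos [601.1  90.8 101.3] yaw/tilt [-1.0758e+02  1.0000e-01] r 78.9 ang 6.9 F [-0.35  0.31 -0.97] T [-0.01  0.03 -0.03] w 20.0
[ 0.0013 -0.0012  0.    ]
```

View pics/s9.png

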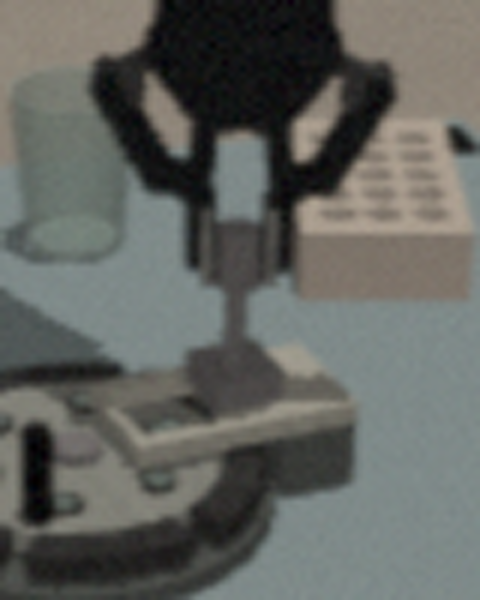

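Call:
drive_tool([
  [[0,0,0,0.003,0,0,0],[0,0,0,0.003,0,0,0],[0,0,0,0.003,0,0,0],[0,0,0,0.003,0,0,0],[0,0,0,0.002,0,0,0],[0,0,0,0,0,0,0]],
])

```text
clock: 15.5
position: [601.3, 90.9, 86.4]
ee_rot: [-0.591, 0.807, 0.0, -0.001]
contact_force: [-0.5, -0.5, -0.7]
gripper_width: 19.9
```

```bash
python3 -c "
from h import *
pol();print(tiltfix())
"
```

```text
t 15.5 pos [601.3  90.9  86.4] yaw/tilt [-1.0758e+02  7.0000e-02] r 79.0 ang 7.0 F [-0.47 -0.45 -0.69] T [-0.09 -0.02  0.01] w 19.9
[ 0.0008 -0.0009  0.    ]
```

Call:
drive_tool([
  [[0,0,0,0.002,0,0,0],[0,0,0,0.002,0,0,0],[0,0,0,0.002,0,0,0],[0,0,0,0.002,0,0,0],[0,0,0,0,0,0,0]],
])

```text
clock: 16.0
position: [601.4, 90.9, 77.8]
ee_rot: [-0.591, 0.807, -0.0, -0.0]
contact_force: [0.0, 0.8, -1.7]
gripper_width: 20.2
```

```bash
python3 -c "
from h import *
pol();print(tiltfix())
"
```

```text
t 16.0 pos [601.4  90.9  77.8] yaw/tilt [-1.0758e+02  5.0000e-02] r 79.2 ang 7.0 F [ 0.04  0.82 -1.67] T [0.03 0.08 0.01] w 20.2
[ 0.0005 -0.0007  0.    ]
```

Call:
drive_tool([
  [[0.2,0,0,0,0,0,0],[0.5,0,0,0,0,0,0],[0.6,0,0,0,0,0,0],[0.6,0,0,-0.005,0,0,0],[0.6,0,0,-0.02,0,0,0],[0.6,0,0,-0.025,0,0,0],[0.6,0,0,-0.015,0,0,0],[0.6,0,0,0,0,0,0]],
])

```text
clock: 16.8
position: [602.4, 91.0, 147.3]
ee_rot: [-0.591, 0.807, -0.001, 0.001]
contact_force: [0.9, 0.6, 0.6]
gripper_width: 51.1
```

```bash
python3 -c "
from h import *
pol();print(tiltfix())
p,d=grab('side');crop('side',p,190,110,300,215,6,'pics/s10.png')
"
```

```text
t 16.8 pos [602.4  91.  147.3] yaw/tilt [-107.54    0.11] r 80.2 ang 6.9 F [0.89 0.56 0.6 ] T [ 0.04  0.04 -0.  ] w 51.1
[-0.0019 -0.0001  0.    ]
```

View pics/s10.png

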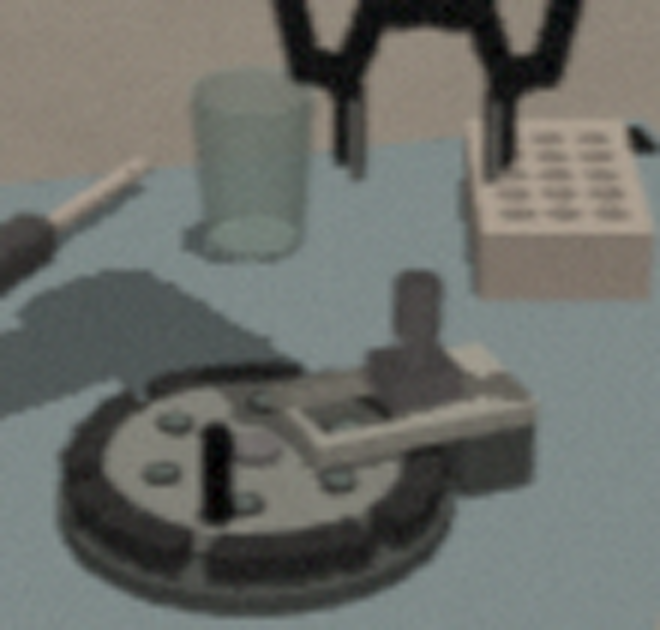

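```bash
cat > pz.py <<'E'
from h import *
for z in (88,101): print(z,'top disc v',proj('side',[601.3,91,z]),'far edge',proj('side',[601.3+3,91+10.5,z])[1])
p,d=grab('side');np.savez('now.npz',p=p,d=d)
g=p.astype(float).mean(2)
print('col profile',[ (v,int(g[v,257:261].mean())) for v in range(146,172)])
m=d[150:166,256:262]; 
for v in range(152,168,2): print(v,unproj('side',259,v,d[v,259]).round(0))
E
python3 pz.py
```

```text
88 top disc v [258.83993763 160.54319565] far edge 158.69528065116566
101 top disc v [258.94186506 156.17558453] far edge 154.35348734538246
col profile [(146, 133), (147, 132), (148, 132), (149, 133), (150, 132), (151, 132), (152, 132), (153, 131), (154, 125), (155, 81), (156, 65), (157, 65), (158, 71), (159, 71), (160, 71), (161, 71), (162, 71), (163, 71), (164, 71), (165, 71), (166, 72), (167, 71), (168, 70), (169, 70), (170, 71), (171, 69)]
152 [672. 312.   1.]
154 [666. 295.   2.]
156 [601.  91. 102.]
158 [599.  82. 100.]
160 [599.  82.  94.]
162 [598.  80.  89.]
164 [599.  80.  83.]
166 [599.  82.  77.]
```

Call:
drive_tool([
  [[0.45,0.006,0.006,0,0,0,0.01],[0.45,0.014,0.013,0,0,0,0.02],[0.45,0.014,0.013,0,0,0,0.02],[0.45,0.014,0.013,0,0,0,0.02],[0.45,0.014,0.013,0,0,0,0.02],[0.45,0.014,0.013,0,0,0,0.02],[0.45,0.008,0.006,0,0,0,0.02],[0.45,0,0,0,0,0,0.015],[0.45,0,0,0,0,0,0]],
])

```text
clock: 17.8
position: [486.8, 34.1, 136.5]
ee_rot: [-0.526, 0.85, 0.002, -0.011]
contact_force: [0.0, -0.2, 0.1]
gripper_width: 38.5
```

```bash
python3 -c "
from h import *
pol();print(tiltfix())
s=arm.read_state()
for r in rotrows(s['position'],yaw(s)[0],[496.5,30,120],-117,4):print(r)
"
```

```text
t 17.8 pos [486.8  34.1 136.5] yaw/tilt [-116.52    1.26] r 59.4 ang 232.7 F [ 0.05 -0.18  0.11] T [ 0.04 -0.07  0.02] w 38.5
[ 0.0153 -0.0159  0.    ]
[-0.0002, -0.0026, 0.0041, 0.0021]
[-0.0002, -0.0026, 0.0041, 0.0021]
[-0.0002, -0.0026, 0.0041, 0.0021]
[-0.0002, -0.0026, 0.0041, 0.0021]
```

Call:
drive_tool([
  [[0.45,0,-0.003,0.004,0.005,-0.005,0],[0.45,0,-0.003,0.004,0.005,-0.005,0],[0.45,0,-0.003,0.004,0.005,-0.005,0],[0.45,0,-0.002,0.004,0,0,0],[0.45,0,0,0,0,0,0]],
])

```text
clock: 18.3
position: [499.6, 29.6, 118.0]
ee_rot: [-0.526, 0.85, -0.0, 0.0]
contact_force: [-0.2, -0.8, -0.5]
gripper_width: 38.6
```

```bash
python3 -c "
from h import *
pol();print(tiltfix())
p,d=grab('side');crop('side',p,190,110,300,215,6,'pics/s11.png')
s=arm.read_state()
for r in rotrows(s['position'],yaw(s)[0],[496.5,30,44],-117,5):print(r)
"
```

```text
t 18.3 pos [499.6  29.6 118. ] yaw/tilt [-1.1649e+02  7.0000e-02] r 56.7 ang 245.8 F [-0.23 -0.78 -0.48] T [0.   0.05 0.04] w 38.6
[-0.0012  0.0002  0.    ]
[0.0002, 0.0006, 0.0149, 0.0018]
[0.0002, 0.0006, 0.0149, 0.0018]
[0.0002, 0.0006, 0.0149, 0.0018]
[0.0002, 0.0006, 0.0149, 0.0018]
[0.0002, 0.0006, 0.0149, 0.0018]
```

View pics/s11.png

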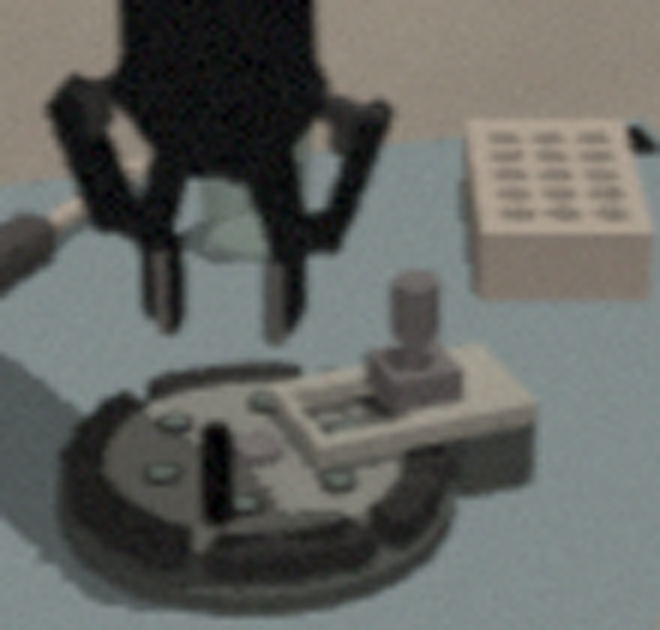

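Call:
drive_tool([
  [[0.45,0,0.001,0.015,0,0,0],[0.45,0,0.001,0.015,0,0,0],[0.45,0,0,0.015,0,0,0],[0.45,0,0,0.015,0,0,0],[0.45,0,0,0.008,0,0,0],[0.45,0,0,0,0,0,0]],
])

```text
clock: 18.95
position: [500.2, 31.3, 49.3]
ee_rot: [-0.527, 0.85, -0.001, 0.003]
contact_force: [-0.3, 0.2, 0.5]
gripper_width: 38.1
```

```bash
python3 -c "
from h import *
pol();print(tiltfix())
p,d=grab('side');crop('side',p,190,110,300,215,6,'pics/s12.png')
"
```

```text
t 18.95 pos [500.2  31.3  49.3] yaw/tilt [-116.43    0.34] r 54.9 ang 245.7 F [-0.33  0.15  0.46] T [-0.05  0.04 -0.01] w 38.1
[-0.0049  0.0033  0.    ]
```

View pics/s12.png

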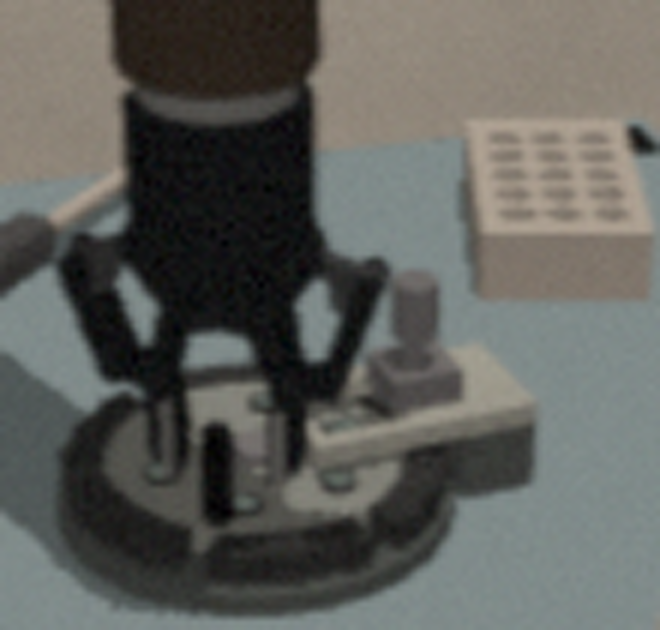

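Call:
drive_tool([
  [[0.45,0.001,-0.003,0.002,0,0,0],[0.45,0.001,-0.003,0.002,0,0,-0.01],[0.45,0.001,-0.002,0.001,0,0,-0.01],[0.45,0,0,0,0,0,0]],
])

```text
clock: 19.4
position: [507.8, 25.3, 46.6]
ee_rot: [-0.536, 0.844, -0.002, 0.005]
contact_force: [-0.1, 0.9, 0.1]
gripper_width: 38.7
```

```bash
python3 -c "
from h import *
pol();print(tiltfix())
"
```

```text
t 19.4 pos [507.8  25.3  46.6] yaw/tilt [-115.17    0.58] r 58.0 ang 255.0 F [-0.05  0.88  0.11] T [ 0.01  0.17 -0.03] w 38.7
[-0.0078  0.0065  0.    ]
```

Call:
drive_tool([
  [[0.45,0,-0.0007,0.0003,-0.002,0.002,-0.01],[0.45,0,-0.0007,0.0003,-0.002,0.002,-0.01],[0.45,0,-0.0007,0.0003,-0.002,0.002,-0.01],[0.45,0,-0.0007,0.0003,0,0,-0.01]],
])

```text
clock: 19.8
position: [509.6, 24.5, 46.0]
ee_rot: [-0.554, 0.833, -0.0, -0.0]
contact_force: [-2.6, 2.3, 2.0]
gripper_width: 38.3
```

```bash
python3 -c "
from h import *
pol();print(tiltfix())
"; python3 pz.py | head -3|cut -c1-700
```

```text
t 19.8 pos [509.6  24.5  46. ] yaw/tilt [-1.1272e+02  1.0000e-02] r 58.3 ang 256.9 F [-2.64  2.26  1.97] T [0.59 0.75 0.  ] w 38.3
[ 0.     -0.0002  0.    ]
88 top disc v [258.83993763 160.54319565] far edge 158.69528065116566
101 top disc v [258.94186506 156.17558453] far edge 154.35348734538246
col profile [(146, 135), (147, 135), (148, 135), (149, 135), (150, 134), (151, 136), (152, 135), (153, 130), (154, 102), (155, 75), (156, 65), (157, 67), (158, 63), (159, 59), (160, 50), (161, 52), (162, 58), (163, 61), (164, 64), (165, 69), (166, 71), (167, 75), (168, 77), (169, 72), (170, 70), (171, 74)]
```

```bash
cat > q.py <<'E'
from h import *
pol();print(tiltfix())
p,d=grab('side');np.savez('now.npz',p=p,d=d)
g=p.astype(float).mean(2);c=g[148:164,257:261].mean(1)
print('edge v',148+np.argmax(-np.diff(c))+.5,'(ride 154.4, home 158.7)')
E
echo
```

Call:
drive_tool([
  [[0.45,0,-0.0008,0,0,0,-0.01],[0.45,0,-0.0008,0,0,0,-0.01],[0.45,0,-0.0008,0,0,0,-0.01],[0.45,0,-0.0008,0,0,0,-0.01]],
])

```text
clock: 20.25
position: [513.0, 23.3, 45.9]
ee_rot: [-0.572, 0.82, -0.0, 0.0]
contact_force: [-1.2, 2.0, 1.9]
gripper_width: 38.4
```

```bash
python3 q.py
```

```text
t 20.25 pos [513.   23.3  45.9] yaw/tilt [-1.1021e+02  2.0000e-02] r 58.8 ang 260.4 F [-1.16  1.96  1.94] T [ 0.72  0.65 -0.05] w 38.4
[-0.0004  0.0002  0.    ]
edge v 153.5 (ride 154.4, home 158.7)
```

Call:
drive_tool([
  [[0.45,0,-0.0006,0,0,0,-0.008],[0.45,0,-0.0006,0,0,0,-0.008],[0.45,0,-0.0006,0,0,0,-0.008]],
])

```text
clock: 20.6
position: [515.0, 22.6, 45.8]
ee_rot: [-0.583, 0.813, -0.0, 0.0]
contact_force: [-2.8, 2.9, 1.1]
gripper_width: 37.9
```

```bash
python3 q.py
```

```text
t 20.6 pos [515.   22.6  45.8] yaw/tilt [-1.0871e+02  3.0000e-02] r 59.2 ang 262.4 F [-2.81  2.86  1.14] T [ 0.71  0.65 -0.01] w 37.9
[-0.0004  0.0002  0.    ]
edge v 153.5 (ride 154.4, home 158.7)
```

Call:
drive_tool([
  [[0.45,0,-0.0005,0,0,0,-0.008],[0.45,0,-0.0005,0,0,0,-0.008]],
])

```text
clock: 20.85
position: [516.1, 22.2, 45.7]
ee_rot: [-0.59, 0.808, -0.0, 0.0]
contact_force: [-2.3, 1.5, 1.3]
gripper_width: 38.4
```

```bash
python3 q.py
```

```text
t 20.85 pos [516.1  22.2  45.7] yaw/tilt [-1.0772e+02  3.0000e-02] r 59.5 ang 263.5 F [-2.35  1.5   1.34] T [ 0.61  0.49 -0.02] w 38.4
[-0.0005  0.0002  0.    ]
edge v 153.5 (ride 154.4, home 158.7)
```

Call:
drive_tool([
  [[0.45,-0.0002,-0.0005,0,0,0,-0.008],[0.45,-0.0002,-0.0005,0,0,0,-0.008]],
])

```text
clock: 21.1
position: [516.9, 22.1, 45.6]
ee_rot: [-0.597, 0.802, -0.0, -0.0]
contact_force: [-2.8, 1.6, 1.2]
gripper_width: 38.5
```

```bash
python3 q.py;python3 -c "
from h import *
p=np.load('now.npz')['p'];crop('side',p,190,110,300,215,6,'pics/s13.png')"
```

```text
t 21.1 pos [516.9  22.1  45.6] yaw/tilt [-1.0672e+02  2.0000e-02] r 59.5 ang 264.3 F [-2.83  1.61  1.17] T [ 0.69  0.91 -0.04] w 38.5
[ 0.0001 -0.0004  0.    ]
edge v 152.5 (ride 154.4, home 158.7)
```

View pics/s13.png

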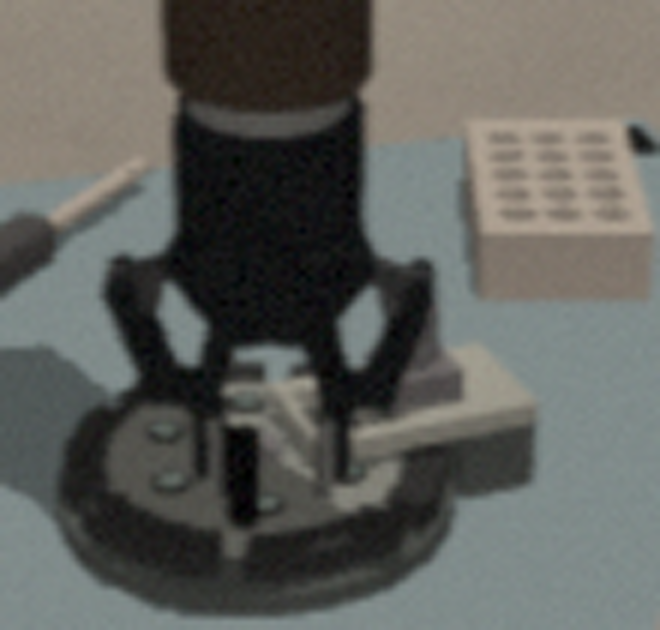

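```bash
python3 -c "
from h import *
p,d=grab('top');crop('top',p,200,160,270,240,7,'pics/t14.png')
v=d[176:190,222:236];print(np.round(v[::2,::2]))
for (u,v) in ((229,181),(228,181),(230,181),(229,180)): print(unproj('top',u,v,d[v,u]).round(1))
print(proj('top',[601.3,91,101]),proj('top',[601.3,91,88]))
s=np.load('now.npz');dd=s['d']
print([ (u,unproj('side',u,160,dd[160,u]).round(0)) for u in range(250,266,2)])
"
```

```text
[[1231. 1234. 1236. 1232. 1237. 1234. 1230.]
 [1230. 1226. 1231. 1226. 1233. 1230. 1229.]
 [1229.    0. 1184. 1185. 1182. 1214. 1229.]
 [1228. 1207. 1181. 1186. 1182. 1212. 1227.]
 [1224. 1212. 1183. 1179. 1183. 1213.  870.]
 [1228. 1206. 1201. 1190. 1194.  868.  870.]
 [1227. 1214. 1209.  903.  897.  869.  863.]]
[604.5  88.2  86.8]
[604.7  91.4  86. ]
[603.4  84.6  92.1]
[607.5  88.   88. ]
[227.75829855 181.21188362] [228.08905446 181.94424552]
[(250, array([627., 264.,   1.])), (252, array([634., 265.,  -0.])), (254, array([561.,   2., 139.])), (256, array([566.,   1., 138.])), (258, array([568.,  -6., 142.])), (260, array([573.,  -8., 142.])), (262, array([610.,  90.,  89.])), (264, array([669., 250.,   2.]))]
```

View pics/t14.png

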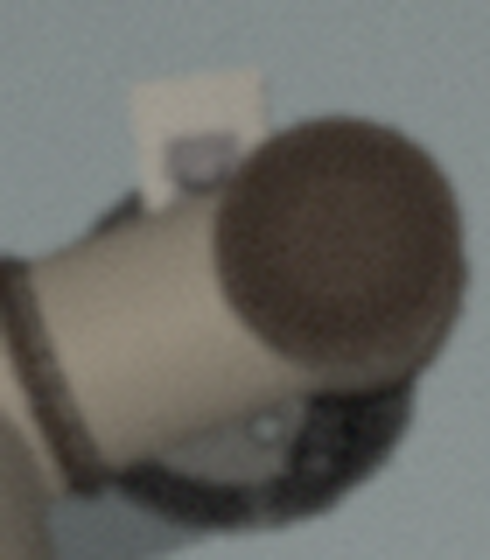

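Call:
drive_tool([
  [[0.45,0,0.004,0,0,0,0],[0.45,0,0.003,0,0,0,0],[0.45,0,0,-0.015,0,0,0],[0.45,0,0,-0.03,0,0,0],[0.45,0,0,-0.03,0,0,0],[0.45,0,0,-0.03,0,0,0],[0.45,0.03,0,-0.02,0,0,0],[0.45,0.04,0,0,0,0,0],[0.45,0.04,0,0,0,0,0],[0.45,0.04,0,0,0,0,0],[0.45,0.02,0,0,0,0,0],[0.45,0,0,0,0,0,0]],
])

```text
clock: 22.4
position: [463.2, -144.8, 178.0]
ee_rot: [-0.599, 0.801, -0.006, 0.005]
contact_force: [0.1, 1.1, -0.4]
gripper_width: 38.4
```

```bash
python3 q.py; python3 -c "
from h import *
p=np.load('now.npz')['p'];d=np.load('now.npz')['d'];crop('side',p,190,110,300,215,6,'pics/s15.png')
for v in range(156,170,2): print(v,unproj('side',259,v,d[v,259]).round(0))
p,d=grab('top');crop('top',p,200,160,270,240,7,'pics/t15.png')
print(np.median([unproj('top',u,v,d[v,u])[2] for u in (227,228,229) for v in (181,182,183)]))
"
```

```text
t 22.4 pos [ 463.2 -144.8  178. ] yaw/tilt [-106.4    0.9] r 233.9 ang 255.2 F [ 0.08  1.08 -0.44] T [0.   0.05 0.03] w 38.4
[-0.0156 -0.0004  0.    ]
edge v 162.5 (ride 154.4, home 158.7)
156 [664. 287.  -0.]
158 [659. 271.   1.]
160 [602.  93.  88.]
162 [600.  84.  87.]
164 [599.  83.  82.]
166 [598.  78.  79.]
168 [599.  80.  71.]
87.93913129313137
```

View pics/s15.png

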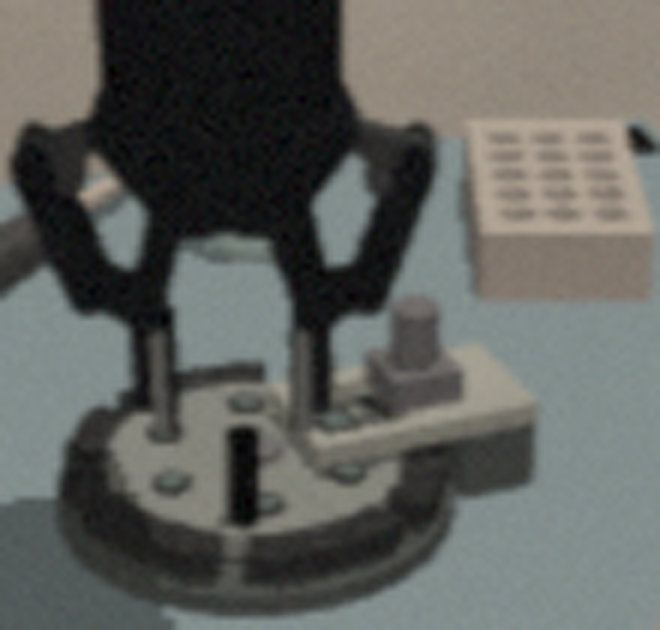

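View pics/t15.png

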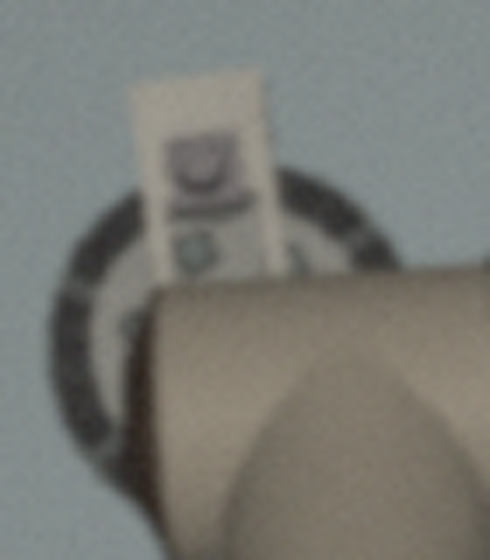

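```bash
python3 -c "
from h import *
X=onz('top',200+196.5/7-.5,160+252.5/7-.5,30);b=np.array([601.3,91.]);h=np.array([522.8,81.3]);u=(b-h)/np.linalg.norm(b-h);w=b-32*u
print(X,w,np.linalg.norm(X[:2]-w))
p,d=grab('side');cv2.imwrite('pics/s16.png',p[:,:,::-1]);s=arm.read_state();print(s['joint_vel'].round(3))
"
```

```text
[566.06622683  97.81810014  30.        ] [569.54153788  87.07570595] 11.290563305348932
[ 0.019  0.004  0.003 -0.001 -0.002  0.   ]
```

View pics/s16.png

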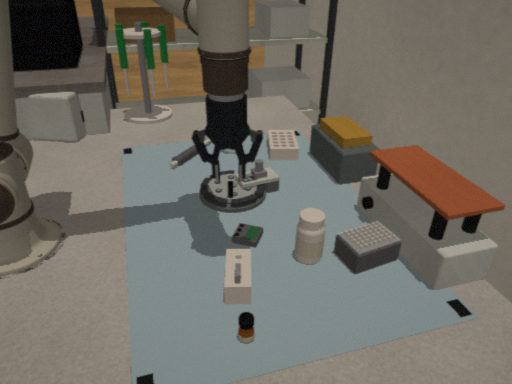

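```bash
python3 -c "
from bench import arm
print(arm.job_done(), arm.read_state()['clock'])"
```

```text
the job is handed in; nothing more can be done
the job is handed in; nothing more can be done
```

I turned the wheel about 88° counter-clockwise by its post and locked it with the round-headed pin. The job was handed in at about 22.5 s of the 69 s allowed.

I put the pin in the guide bush while its notch was still about 8° short. I then pushed the post in steps of under 1 mm until the pin dropped, and backed off clear of everything.

**Pin:** both cameras show its head top at 87 to 88 mm, which is fully home (88 mm expected). It stands upright in the bush.

**Forces:** the push on the post read about 2 to 4 N each time I checked, well under the 20 N limit. I cannot read the force between pin and wheel directly.

**Square filter:** it shows in the window, but its measured offset from the centre is about 11.3 mm against the 12.5 mm limit. My measurement is only good to about 2 mm, so the margin is thin. The offset comes from the notch trailing the filter by about 13° to 14° on this clamping. The task's largest offset (13°) plus the 2° of play gives at most about 11.8 mm, so I did not nudge the wheel back.

**Occlusion:** at the moment of the drop the gripper hid the pin in the side view, so the edge check there gave no usable answer. I confirmed the drop from the top camera's depth and again after backing off.

**Other items:** the spare pin, the timer, the bottle, the tip box, the tube rack and the vial look unmoved in the last side picture. The arm hid the beaker and part of the pipette in it. I did not measure any of their positions.

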